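# Third hand for a drawer front

### The arm

A 7-joint arm with a two-finger parallel gripper is mounted at the origin on the work surface. World frame = base frame: x ahead of the robot, y to its left, z up, the work surface at z = 0. Lengths are in m, angles in degrees, forces in N, time in s.
With the tool pointing down it reaches from about 0.425 to 0.975 m from the base axis. Payload 16.7 kg.
Tool frame: the origin (TCP) lies at the very end of the fingers, on their centre line; the grasp point (between the pads) lies 19 mm behind it; z points along the fingers, y is the line along which they close (so a half turn about z gives the same grasp; the last joint's range is limited). The gripper opens to 85 mm and grips with 20 to 120 N. Pads are 22 mm wide; open, the fingers measure 114 mm over their backs; the gripper's body (76 mm by 85 mm) begins 54 mm behind the grasp point. The pads swing forward as they close: fully open they stand 13 mm farther back than shut.
Start: joints at [55.835, 24.414, 4.234, 92.017, -1.954, 63.644, -3.845], TCP at [0.292, -0.609, 0.231] pointing down, gripper open.
Joint ranges: [-163.25, 163.25], [-28.42, 122.38], [-70.27, 78.77], [12.13, 141.07], [-58.53, 238.53], [9.26, 117.41], [-156.51, 156.51]. Speed limits (degrees/s): [108.29, 108.29, 136.94, 136.94, 172.46, 172.46, 172.46].

### API

Orientations are given as [roll, pitch, yaw] about the fixed x, y, z axes, in that order (R = Rz(yaw) Ry(pitch) Rx(roll)).
In Python, from rig import bot gives the robot as it stands.
- The arm moves only by the tool apply_moves, never from a script. Its arguments are lists of equal length, an entry for each row: "linear": the shift along the tool's x, y, z each as a share of 0.4 m, from -1 to 1, a list of three; "rotation": the turn, a rotation vector about the tool's x, y, z each as a share of 60 degrees, from -1 to 1, a list of three. In form: {"linear": [[x, y, z], ...], "rotation": [[ax, ay, az], ...]}. A call has 1 to 20 rows; each row is the pose to reach, as a shift and turn from the pose commanded when the call began, along the tool's axes at that moment; what a row does not reach only later rows make up. A row lasts 1/12 s, in which the tool goes at most 41.7 mm and 7.16 degrees, less where a joint would pass 70% of its speed; a pose out of reach is approached as far as the arm can. A call with a number of a shift or a turn outside -1 to 1 is refused whole. A call with a gripper value outside its range is refused whole. "grip" is the finger opening in mm, from 0 to 85.4, set as the call begins (left out, the last holds). The fingers move at their own pace and stop on an object; "force" is the grip in N (left out, the last holds). Time passes only in rows, so rows that repeat a pose let the fingers close. It gives the time, the measured TCP pose, the force, the opening and the grip force at its end, in the units of the state.
- bot.get_state(): the state, without advancing time (a new reading comes with each control period).
- bot.snapshot(name): name is "scene" or "top" or "wrist"; returns (picture, depth): 420x560x3 uint8, blue, green, red; 420x560 float32, m along the optical axis (not along the pixel's ray), 0 where there is no reading.
- bot.get_calibration(name): a dict with "vfov" (degrees; the focal length in pixels is half the picture's height over the tangent of half this angle, whatever the lens; pixels are square), "cx", "cy" (the principal point, pixels), "extrinsics" (4x4, takes a point from camera to world coordinates). Camera axes: x right, y up, looking along -z (the intrinsics and any distortion apply to the point x, -y, -z); pixel columns grow to the right and rows downward; lengths in m; the calibration is good to about 2 mm. The wrist camera is an equidistant fisheye: a pixel r from the principal point sees the ray r / f radians off the axis. A picture is of the moment at which its call begins: read the wrist's pose just before it. get_calibration takes no time and is no camera call; for the wrist camera it gives the pose at the moment of the call.
- bot.close_job(): hands the job in; it is judged then, once.
The state is a dict: "clock": time; "joint_pos": joint angles; "dq": joint speeds; "joint_efforts": joint torques, N m; "eef_pos": TCP position; "ee_rot": TCP orientation; "force": force on the tool from outside, world axes, zero at the start; "moment": the same for the moment, N m; "width": opening from 0.0 (shut) to 1.0 (fully open); "gripper_force": force on a finger pad.
Only numpy, scipy, OpenCV 4.12 (cv2) and the standard library are available. Lean on these libraries where they do the work, as an engineer would, in place of code of your own. Each camera call takes 0.05 s, during which the arm holds its last target. There are 200 camera calls.

### The job

The kitchen drawer has lost its front: pick up the loose drawer front that stands on the worktop, lift it, handle outwards and the right way up, to the end of the drawer box that faces the robot, and line up its two pilot holes with the two screw holes in the box. Bring it gently into contact and press it flat and square against the box with a steady push of about 10 N (5 to 20 N will do), so that I can drive the screws from inside. Keep that push steady for at least three seconds and finish while still gripping and pressing the front in place, clear of the worktop; leave the other things where they are.

Things in the scene. Friction and masses are not known exactly. Their poses are not given: they have to be found in the camera images.
- front: loose drawer front, stands free on its lower edge: dark wood-grain panel, white back, 18 mm thick (x), 298 wide (y), 150 high (z), 0.45-0.7 kg. Origin: centre of the underside. White back at x=+9 mm; front face at x=-9 with a steel bar handle (150 mm along y, 10 mm thick, axis at x=-35, z=75) roughly towards the robot. Grip the middle of its top edge: in place, its top 48 mm stand above the box
- front_mount (a point): point on the front's white back, midway between its two 3 mm pilot holes: x=+9, y=0, z=57 mm in the front's frame; holes at y=+70 and -70 mm. Axes as front
- drawer: pale plywood drawer box, immovable, on two 38 mm offcuts, weighted by a dark casserole (top 185 mm high, from 115 mm behind the end). 350 mm deep (x, away from robot), 250 wide (y), walls 12 mm, from 38 to 128 mm above the worktop; runners 13 mm out on its sides. Origin: on the worktop below the middle of the end face towards the robot; that face is x=0, looks along -x, and is stiff
- drawer_mount (a point): point on that end face midway between its two 10 mm screw holes: x=0, y=0, z=83 mm in the drawer's frame; holes at y=+70 and -70 mm. Axes as drawer. In place, front_mount lies on this point with the axes of front and drawer parallel: the front's lower edge is then 26 mm and its top edge 176 mm above the worktop
- drill: bystander: cordless drill driver lying on its side, about 230 x 200 mm, 75 mm high
- screwdriver: bystander: screwdriver with a black handle lying on the worktop in front of the robot, about 200 mm long, origin near its middle
- tape: bystander: tape measure, 66 x 36 mm, 62 mm high
- level: bystander: small aluminium spirit level, 230 mm long (its y), 22 mm wide, 45 mm high
- spice_a: bystander: spice jar, 44 mm across, 95 mm high, behind the front
- spice_b: bystander: spice jar, 44 mm across, 85 mm high, behind the front
- mug: bystander: white mug, 80 mm across, 92 mm high, behind the front
- screw_tray: bystander: grey plastic tray of screws, 75 x 105 mm, 28 mm high, lying in the drawer box just behind its end wall

How it is judged (in metres and radians):
On the way, in this order (a step that is already met when the one before it is completed fails the run):
1. the front is lifted clear of the worktop in the fingers (height (world z) of front above 0.012 m and contact force between the fingers and front above 1 N and contact force between front and drawer below 0.5 N), for 0.2 s.
2. the front is pressed in place against the drawer box with 5 to 20 N, steadily for three seconds (y of front_mount in the frame of drawer_mount between -0.005 and 0.005 m and z of front_mount in the frame of drawer_mount between -0.005 and 0.005 m and x of front_mount in the frame of drawer_mount between -0.003 and 0.003 m and angle between the x axis of front and the x axis of drawer, either way round below 0.05 rad and angle between the y axis of front and the y axis of drawer, either way round below 0.05 rad and angle between front's own z axis and vertical below 0.05 rad and contact force between front and drawer between 5 and 20 N and contact force between the fingers and front above 1 N and height (world z) of front above 0.012 m and linear speed of front below 0.02 m/s), for 3 s.
At the end, for the whole second after the job is handed in: the robot grips the front and presses it at rest on the drawer box with 5 to 20 N: hole middles within 5 mm sideways and in height, back within 3 mm of the face, upright, level and square within about 3 degrees, clear of the worktop; for three seconds and through the last second (all of step 2); the arm keeps its last pose, push and grip.
It fails at once if the front is rammed against the drawer box (over 45 N) (contact force between front and drawer above 45 N).
It fails at once if another thing on the worktop or in the drawer is pushed more than 30 mm away (distance of any of drill, screwdriver, tape, level, spice_a, spice_b, mug, screw_tray from where it was at the start of the episode above 0.03 m).
It also fails if it takes over 56 s, if anything falls off the work surface, if the arm or the gripper's body presses on something with over 40 N, if the wrist force passes 120 N, or if a joint passes its speed limit or range.

## Working session

There is one attempt and no reset: what is moved stays moved. The work goes in short steps, Python scripts to look and compute and a tool call to move; the robot and the scene stay as the last step left them, time stands still between calls to the robot, and variables do not carry over. Pictures are saved under pics/ and viewed, at most 10 in all, crops included, and the job is handed in when it is done.

Besides the shell and the picture viewer there is one more tool, called after "Emit:" as a command line: name --argument value ..., lists and objects as JSON in quotes. apply_moves: Moves the arm, as the interface text tells. Its arguments: {"type":"object","properties":{"linear":{"type":"array","items":{"type":"array","items":{"type":"number","minimum":-1,"maximum":1}}},"rotation":{"type":"array","items":{"type":"array","items":{"type":"number","minimum":-1,"maximum":1}}},"grip":{"type":"number"},"force":{"type":"number"}},"required":["linear","rotation"]}

```bash
mkdir -p pics; ls
cat > h.py <<'E'
import numpy as np, cv2
from rig import bot
from scipy.spatial.transform import Rotation as R
def cloud(name):
    c=bot.get_calibration(name); im,d=bot.snapshot(name)
    h,w=d.shape; f=h/2/np.tan(np.radians(c['vfov'])/2)
    v,u=np.mgrid[:h,:w]
    a=(u-c['cx'])/f; b=(v-c['cy'])/f
    if name=='wrist':
        r=np.hypot(a,b)+1e-9; t=np.tan(r)/r; a,b=a*t,b*t
    E=np.array(c['extrinsics'])
    P=np.stack([a*d,-b*d,-d],-1)@E[:3,:3].T+E[:3,3]
    P[d==0]=np.nan
    return im,P
E
python3 - <<'E'
from h import *
print(bot.get_state())
for n in('scene','top'):
    print(n,{k:v for k,v in bot.get_calibration(n).items()})
    im,P=cloud(n); cv2.imwrite(f'pics/{n}0.png',im); np.save(f'{n}0.npy',P)
E
```

```text
pics
{'clock': 0.0, 'joint_pos': array([55.83540539, 24.45062689,  4.23070042, 92.05347509, -1.9529068 ,
       63.64299815, -3.84517343]), 'dq': array([-0.05522542, -0.01997376, -0.02571885,  0.01444549, -0.06539346,
       -0.01069028, -0.03553638]), 'joint_efforts': array([-1.13091508e-03, -9.49812412e+01,  3.76050532e+00, -4.63516974e+01,
        1.92283635e-02,  9.93299531e-03, -4.92523748e-05]), 'eef_pos': array([ 0.29144009, -0.60837785,  0.2305894 ]), 'ee_rot': array([-1.79925286e+02,  6.14044414e-03,  2.55973648e+01]), 'force': array([-0.06197053, -0.35471882, -0.68275816]), 'moment': array([0.01109863, 0.04800883, 0.01177812]), 'gripper_force': 0.0, 'width': 1.0001635063142744}
scene {'vfov': 52.79157586013738, 'cx': 278.8439443391644, 'cy': 209.45241097080066, 'extrinsics': array([[-0.37014943, -0.64012137,  0.67322658,  1.28318781],
       [ 0.92896952, -0.25680486,  0.26658375,  0.27217825],
       [ 0.0022419 ,  0.7240828 ,  0.68970941,  0.85395506],
       [ 0.        ,  0.        ,  0.        ,  1.        ]])}
top {'vfov': 45.951972674505804, 'cx': 277.69973446311417, 'cy': 205.31037882430923, 'extrinsics': array([[-0.00243852,  0.98976119, -0.14271245,  0.29038553],
       [-0.99999037, -0.0029344 , -0.00326434, -0.06430965],
       [-0.00364969,  0.14270311,  0.98975881,  1.58568039],
       [ 0.        ,  0.        ,  0.        ,  1.        ]])}
```

View pics/scene0.png

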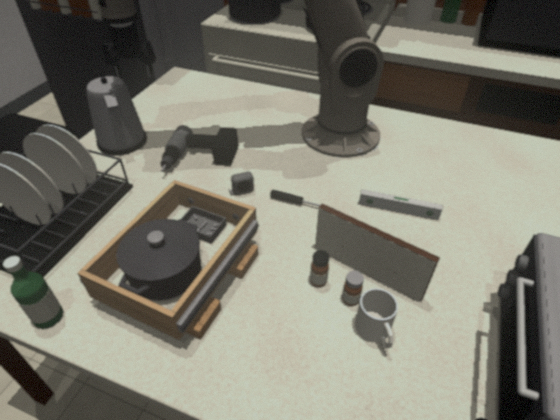

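View pics/top0.png

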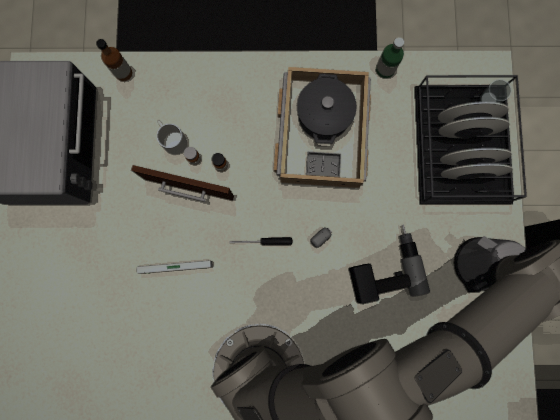

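The scene view shows the front standing at about (320-435, 210-290) with its white back to the camera. In the top view the front's top edge runs from (133,168) to (235,195), and the drawer box spans (277-368, 68-187), with its end wall near row 182.

Run:
```python
from h import *
def rect(Q,n):
    (c,s,a)=cv2.minAreaRect((Q[:,:2]*1000).astype(np.float32)); print(n,len(Q),'c',np.round(c,1),'size',np.round(s,1),'ang',round(a,2),'z',np.round(np.percentile(Q[:,2],[2,50,98]),4))
for n in('top','scene'):
    P=np.load(n+'0.npy'); v,u=np.mgrid[:420,:560]
    if n=='top': mf=(u>125)&(u<243)&(v>160)&(v<205); md=(u>270)&(u<375)&(v>60)&(v<192)
    else: mf=(u>312)&(u<445)&(v>195)&(v<300); md=(u>80)&(u<262)&(v>178)&(v<335)
    z=P[...,2]
    rect(P[mf&(z>.14)&(z<.16)],n+' front top')
    rect(P[mf&(z>.03)&(z<.16)],n+' front all')
    rect(P[md&(z>.120)&(z<.135)],n+' rim')
    Q=P[md&(z>.120)&(z<.135)]
    lo=np.percentile(Q[:,0],1); E=Q[Q[:,0]<lo+.02]; print('x lo',lo,'hist',np.percentile(E[:,0],[1,10,50,90,99]), 'y',E[:,1].min(),E[:,1].max(), 'poly', np.polyfit(E[:,1],E[:,0],1))
    # worktop check
    print('table z',np.nanmedian(z[230:260,100:130]) )
    for nm,b in dict(worktop=(300,330,110,200)).items(): print(np.nanmedian(z[b[0]:b[1],b[2]:b[3]]))
# top view: end face points of drawer
P=np.load('top0.npy');z=P[...,2]
Q=P[185-10:200,285:360].reshape(-1,3);Q=Q[(Q[:,2]>.05)&(Q[:,2]<.118)&(Q[:,0]<.68)]
print('endface',len(Q)); 
if len(Q)>5: print(np.percentile(Q,[5,50,95],axis=0),np.polyfit(Q[:,1],Q[:,0],1))
P=np.load('scene0.npy')
Q=P[205:300,315:440].reshape(-1,3);Q=Q[(Q[:,2]>.03)&(Q[:,2]<.14)&(Q[:,0]>.3)]
r=cv2.fitLine((Q[:,:2]).astype(np.float32),cv2.DIST_HUBER,0,.001,.001).ravel();print('back line',r,np.degrees(np.arctan2(r[0],-r[1])))
```

```text
top front top 646 c [577.3 230.2] size [297.6  19.5] ang 76.38 z [0.1414 0.1482 0.1543]
top front all 1451 c [592.  229.8] size [293.5 135.9] ang 88.35 z [0.0343 0.1234 0.1533]
top rim 1718 c [ 752.2 -203.4] size [250.2 352.6] ang 85.85 z [0.1207 0.1265 0.1326]
x lo 0.572918218328686 hist [0.56980577 0.5740533  0.5831806  0.58979946 0.59261594] y -0.3157828305885773 -0.0666146648947923 poly [0.05273068 0.59338231]
table z -0.0017190777457554152
-0.0015731720852817377
scene front top 1097 c [578.4 230.9] size [297.2  23.7] ang 76.37 z [0.1406 0.1489 0.152 ]
scene front all 6744 c [516.1 230.7] size [294.3 432.2] ang 89.6 z [0.0322 0.0869 0.1507]
scene rim 3188 c [ 753.4 -203.7] size [253.1 351.4] ang 85.98 z [0.1206 0.1267 0.1312]
x lo 0.5774252540257636 hist [0.57274406 0.57818398 0.58710172 0.5945464  0.5971081 ] y -0.31593029379834897 -0.06641975208910117 poly [0.05127832 0.5969178 ]
table z 0.12388772964048078
0.07758290094118481
endface 409
[[ 0.57063868 -0.30411838  0.05175523]
 [ 0.57961741 -0.20957907  0.07924504]
 [ 0.60394833 -0.09476263  0.11505049]] [0.0122143  0.58502446]
back line [0.2537373  0.9672732  0.5934545  0.21292534] 165.30121
```

Emit:
apply_moves --linear '[[0.775, -0.79, 0], [0.775, -0.79, 0], [0.775, -0.79, 0], [0.775, -0.79, 0], [0.775, -0.79, 0], [0.775, -0.79, 0], [0.775, -0.79, 0], [0.775, -0.79, 0], [0.775, -0.79, 0], [0.775, -0.79, 0], [0.775, -0.79, 0], [0.775, -0.79, 0], [0.775, -0.79, 0]]' --rotation '[[0, 0, 0], [0, 0, 0], [0, 0, 0], [0, 0, 0], [0, 0, 0], [0, 0, 0], [0, 0, 0], [0, 0, 0], [0, 0, 0], [0, 0, 0], [0, 0, 0], [0, 0, 0], [0, 0, 0]]' --grip 85

```text
clock: 1.18
eef_pos: [0.435, -0.1885, 0.2313]
ee_rot: [-180.0, 0.0, 25.8]
force: [-0.2, -0.7, -0.3]
width: 0.994
gripper_force: 0.0
```

Emit:
apply_moves --linear '[[0.775, -0.79, 0], [0.775, -0.79, 0], [0.775, -0.79, 0], [0.775, -0.79, 0], [0.775, -0.79, 0], [0.775, -0.79, 0], [0.775, -0.79, 0], [0.775, -0.79, 0], [0.775, -0.79, 0], [0.775, -0.79, 0], [0.775, -0.79, 0], [0.775, -0.79, 0], [0.775, -0.79, 0], [0.775, -0.79, 0], [0.775, -0.79, 0], [0.775, -0.79, 0]]' --rotation '[[0, 0, -0.847], [0, 0, -0.847], [0, 0, -0.847], [0, 0, -0.847], [0, 0, -0.847], [0, 0, -0.847], [0, 0, -0.847], [0, 0, -0.847], [0, 0, -0.847], [0, 0, -0.847], [0, 0, -0.847], [0, 0, -0.847], [0, 0, -0.847], [0, 0, -0.847], [0, 0, -0.847], [0, 0, -0.847]]'

```text
clock: 2.52
eef_pos: [0.578, 0.2274, 0.2314]
ee_rot: [180.0, 0.0, 76.3]
force: [0.1, -0.4, -0.9]
width: 0.994
gripper_force: 0.0
```

```bash
cat >> h.py <<'E'
def rect(Q,n):
    (c,s,a)=cv2.minAreaRect((Q[:,:2]*1000).astype(np.float32)); print(n,len(Q),'c',np.round(c,1),'size',np.round(s,1),'ang',round(a,2),'z',np.round(np.percentile(Q[:,2],[2,50,98]),4))
def st():
    s=bot.get_state(); print('t',round(s['clock'],2),'pos',np.round(s['eef_pos'],4),'rpy',np.round(s['ee_rot'],2),'F',np.round(s['force'],2),'M',np.round(s['moment'],2),'w',round(s['width']*85.4,1),'gf',round(s['gripper_force'],1)); return s
def to(p,yaw,pitchroll=(180,0)):
    s=bot.get_state(); A=R.from_euler('xyz',s['ee_rot'],degrees=True); B=R.from_euler('xyz',[pitchroll[0],pitchroll[1],yaw],degrees=True)
    print('linear',np.round(A.inv().apply(np.array(p)-s['eef_pos'])/.4,4),'rot',np.round(np.degrees((A.inv()*B).as_rotvec())/60,4))
E
python3 - <<'E'
from h import *
st()
im,P=cloud('wrist'); cv2.imwrite('pics/w1.png',im)
m=(P[...,2]>.14)&(P[...,2]<.158)&(abs(P[...,0]-.5775)<.08)&(abs(P[...,1]-.23)<.17)
rect(P[m],'wrist front top')
im,P=cloud('top'); cv2.imwrite('pics/t1.png',im)
# box, unobstructed views: medians of edges
for n in ('top','scene'):
    im,P=cloud(n)
    m=(P[...,2]>.120)&(P[...,2]<.135)&(abs(P[...,0]-.752)<.2)&(abs(P[...,1]+.2035)<.15); rect(P[m],n+' rim')
    Q=P[m][:,:2]-[.7528,-.2035]; a=np.radians(-4.1); L=Q@np.array([[np.cos(a),-np.sin(a)],[np.sin(a),np.cos(a)]])
    for nm,i,sg in (('near',0,-1),('far',0,1),('y-',1,-1),('y+',1,1)):
        h=[.175,.125][i]; sel=L[(abs(sg*L[:,i]-h+.006)<.014)&(abs(L[:,1-i])<[.105,.15][i])]
        print(n,nm,len(sel),'mid',sg*np.median(sel[:,i])*1000,'expect',(h-.006)*1000,'slope deg',np.degrees(np.polyfit(sel[:,1-i],sel[:,i],1)[0]))
E
```

```text
t 2.52 pos [0.578  0.2274 0.2314] rpy [1.7998e+02 3.0000e-02 7.6290e+01] F [ 0.14 -0.39 -0.93] M [ 0.04  0.02 -0.02] w 84.9 gf 0.0
wrist front top 8778 c [577.5 230.6] size [297.6  18.9] ang 76.4 z [0.1476 0.1493 0.1507]
top rim 1715 c [ 752.3 -203.6] size [250.7 352.9] ang 85.87 z [0.1205 0.1264 0.133 ]
top near 296 mid 170.03613540549463 expect 168.99999999999997 slope deg 0.06692297209098542
top far 317 mid 166.49282094365307 expect 168.99999999999997 slope deg 0.22776063667309301
top y- 388 mid 118.40684736743329 expect 119.0 slope deg -0.05512090062517755
top y+ 364 mid 119.15411156209841 expect 119.0 slope deg -0.022869683269926687
scene rim 3213 c [ 753.  -203.8] size [253.4 353. ] ang 85.79 z [0.1206 0.1267 0.1314]
scene near 378 mid 164.83343018369837 expect 168.99999999999997 slope deg 0.05361706297485647
scene far 687 mid 169.96811062309038 expect 168.99999999999997 slope deg -0.014192310729133243
scene y- 650 mid 115.84601866585301 expect 119.0 slope deg 0.02111104759836863
scene y+ 720 mid 121.12319405572347 expect 119.0 slope deg 0.03552278032526235
```

Emit:
apply_moves --linear '[[0.0075, -0.003, 0.08], [0.0075, -0.003, 0.16], [0.0075, -0.003, 0.22], [0.0075, -0.003, 0.26], [0.0075, -0.003, 0.28], [0.0075, -0.003, 0.29], [0.0075, -0.003, 0.29], [0.0075, -0.003, 0.29], [0.0075, -0.003, 0.29]]' --rotation '[[0, 0, 0], [0, 0, 0], [0, 0, 0], [0, 0, 0], [0, 0, 0], [0, 0, 0], [0, 0, 0], [0, 0, 0], [0, 0, 0]]'

```text
clock: 3.47
eef_pos: [0.5779, 0.2326, 0.1166]
ee_rot: [179.9, -0.1, 76.4]
force: [-0.6, -0.2, 0.6]
width: 0.993
gripper_force: 0.0
```

Emit:
apply_moves --linear '[[0, 0, 0], [0, 0, 0], [0, 0, 0], [0, 0, 0], [0, 0, 0], [0, 0, 0], [0, 0, 0], [0, 0, 0], [0, 0, 0], [0, 0, 0], [0, 0, 0], [0, 0, 0]]' --rotation '[[0, 0, 0], [0, 0, 0], [0, 0, 0], [0, 0, 0], [0, 0, 0], [0, 0, 0], [0, 0, 0], [0, 0, 0], [0, 0, 0], [0, 0, 0], [0, 0, 0], [0, 0, 0]]' --grip 0 --force 80

```text
clock: 4.47
eef_pos: [0.5775, 0.2324, 0.1156]
ee_rot: [180.0, -0.0, 76.4]
force: [0.6, -1.2, 5.8]
width: 0.197
gripper_force: 79.2
```

Emit:
apply_moves --linear '[[0, 0, -0.01], [0, 0, -0.04], [0, 0, -0.1], [0, 0, -0.18], [0, 0, -0.25], [0, 0, -0.29], [0, 0, -0.3], [0, 0, -0.3], [0, 0, -0.3], [0, 0, -0.3]]' --rotation '[[0, 0, 0], [0, 0, 0], [0, 0, 0], [0, 0, 0], [0, 0, 0], [0, 0, 0], [0, 0, 0], [0, 0, 0], [0, 0, 0], [0, 0, 0]]'

```text
clock: 5.3
eef_pos: [0.5765, 0.2318, 0.2337]
ee_rot: [-179.9, 0.1, 76.4]
force: [-0.4, -0.7, -5.5]
width: 0.197
gripper_force: 78.9
```

Run:
```python
from h import *
s=st()
a=np.radians(-4.1); ax=np.array([np.cos(a),np.sin(a)]); ay=np.array([-ax[1],ax[0]])
D=np.array([.7525,-.2036])-.175*ax; print('D',D)
F=D-(.009+.08)*ax; print(F); to([*F,.236],85.9)
im,P=cloud('wrist'); cv2.imwrite('pics/w2.png',im)
Rt=R.from_euler('xyz',s['ee_rot'],degrees=True); L=(P-s['eef_pos'])@Rt.as_matrix()
m=(L[...,2]<0)&(L[...,2]>-.06)&(abs(L[...,0])<.2)&(abs(L[...,1])<.03)
Q=L[m]; print(len(Q),np.percentile(Q,[1,5,50,95,99],axis=0))
```

```text
t 5.3 pos [0.5765 0.2318 0.2337] rpy [-1.7988e+02  8.0000e-02  7.6420e+01] F [-0.37 -0.67 -5.52] M [ 0.02 -0.02 -0.02] w 16.8 gf 78.9
D [ 0.57794786 -0.19108795]
[ 0.48917563 -0.18472467]
linear [-1.0636  0.0322 -0.0042] rot [-0.002   0.0012 -0.158 ]
24873 [[-0.02719423 -0.02874914 -0.05694984]
 [-0.01160798 -0.01901054 -0.05376502]
 [ 0.0391622   0.00013205 -0.03383494]
 [ 0.11118652  0.01891814 -0.02782869]
 [ 0.11767624  0.02879145 -0.01103293]]
```

View pics/w2.png

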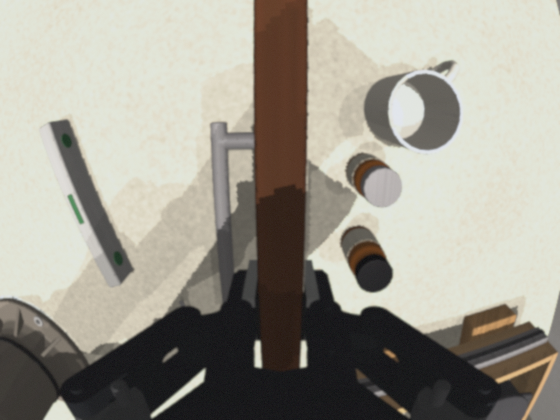

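The panel is held centrally between the fingers (dark brown edge at columns 255-305, handle at column 222) and is clear of the worktop. Next is the carry over to the drawer.

Emit:
apply_moves --linear '[[-0.01, 0, 0], [-0.04, 0, 0], [-0.09, 0, 0], [-0.15, 0, 0], [-0.22, 0.005, 0], [-0.29, 0.008, 0], [-0.36, 0.01, 0], [-0.43, 0.013, 0], [-0.5, 0.015, 0], [-0.57, 0.018, 0], [-0.64, 0.02, 0], [-0.71, 0.022, 0], [-0.78, 0.025, 0], [-0.85, 0.028, 0], [-0.91, 0.03, 0], [-0.95, 0.03, 0], [-0.98, 0.03, 0], [-0.995, 0.03, 0], [-1.0, 0.03, 0], [-1.0, 0.03, 0]]' --rotation '[[0, 0, 0], [0, 0, -0.01], [0, 0, -0.02], [0, 0, -0.03], [0, 0, -0.04], [0, 0, -0.05], [0, 0, -0.06], [0, 0, -0.07], [0, 0, -0.08], [0, 0, -0.09], [0, 0, -0.1], [0, 0, -0.11], [0, 0, -0.12], [0, 0, -0.13], [0, 0, -0.14], [0, 0, -0.15], [0, 0, -0.158], [0, 0, -0.158], [0, 0, -0.158], [0, 0, -0.158]]'

```text
clock: 7.02
eef_pos: [0.4948, -0.1592, 0.235]
ee_rot: [-180.0, -0.0, 85.9]
force: [-0.2, -0.2, -4.9]
width: 0.199
gripper_force: 78.7
```

```bash
cat >> h.py <<'E'
a=np.radians(-4.1); ax=np.array([np.cos(a),np.sin(a)]); ay=np.array([-ax[1],ax[0]]); D=np.array([.57795,-.1911])
def look(z0):
    "front held: top strip in drawer frame (mm) from all cameras; z0 expected top height"
    s=st(); T=s['eef_pos'][:2]-D; print('TCP in drawer frame mm',np.round([T@ax*1000,T@ay*1000],1))
    for n in('wrist','top','scene'):
        im,P=cloud(n); cv2.imwrite(f"pics/{n}_{s['clock']:.1f}.png",im)
        L=np.stack([(P[...,:2]-D)@ax,(P[...,:2]-D)@ay,P[...,2]],-1)
        c=[T@ax,T@ay]
        m=(abs(L[...,2]-z0)<.012)&(abs(L[...,0]-c[0])<.025)&(abs(L[...,1]-c[1])<.18)
        if m.sum()>50: rect(L[m],n+' front')
        if n=='wrist':
            m=(abs(L[...,2]-.1275)<.006)&(L[...,0]>-.01)&(L[...,0]<.4)&(abs(L[...,1])<.15); print('rim pts',m.sum())
            if m.sum()>50:
                rect(L[m],'wrist rim')
                Q=L[m]; E=Q[(abs(Q[:,0]-.006)<.012)&(abs(Q[:,1])<.11)]; print('end wall n',len(E),'x',np.percentile(E[:,0],[2,50,98])*1000,'slope',np.degrees(np.polyfit(E[:,1],E[:,0],1)[0]))
                print('y extents',np.percentile(Q[Q[:,0]<.1][:,1],[.5,99.5])*1000)
    F=D-.05*ax
E
python3 -c "
from h import *
look(.269); to([*(D-.069*ax+.0018*ay),.236],85.9)"
```

```text
t 7.02 pos [ 0.4948 -0.1592  0.235 ] rpy [-1.7997e+02 -2.0000e-02  8.5870e+01] F [-0.24 -0.24 -4.91] M [ 0.05 -0.01  0.01] w 17.0 gf 78.7
TCP in drawer frame mm [-85.2  25.8]
wrist front 20847 c [-90.1  69. ] size [ 49.5 152.2] ang 7.72 z [0.263  0.2688 0.2786]
rim pts 8555
wrist rim 8555 c [146.3  -0.3] size [251.2 294.4] ang 89.92 z [0.1221 0.1272 0.1313]
end wall n 2954 x [-0.29838322  4.88704604 11.64291716] slope 0.05338276376908323
y extents [-122.14092015  125.17637548]
top front 398 c [-85.1  24.9] size [298.1  19.5] ang 89.84 z [0.2594 0.2676 0.273 ]
scene front 825 c [-81.7  25.6] size [ 42.6 298.7] ang 3.22 z [0.2575 0.2679 0.2767]
linear [-0.0625  0.0396 -0.0019] rot [-0.0001 -0.0003  0.0011]
```

Emit:
apply_moves --linear '[[-0.01, 0.01, 0], [-0.03, 0.04, 0.01], [-0.05, 0.08, 0.03], [-0.06, 0.1, 0.07], [-0.0635, 0.112, 0.12], [-0.0635, 0.112, 0.17], [-0.0635, 0.112, 0.21], [-0.0635, 0.112, 0.227], [-0.0635, 0.112, 0.2335], [-0.0635, 0.112, 0.2335], [-0.0635, 0.112, 0.2335], [-0.0635, 0.112, 0.2335]]' --rotation '[[0, 0, 0], [0, 0, 0], [0, 0, 0], [0, 0, 0], [0, 0, 0], [0, 0, 0], [0, 0, 0], [0, 0, 0], [0, 0, 0], [0, 0, 0], [0, 0, 0], [0, 0, 0]]'

```text
clock: 8.17
eef_pos: [0.5385, -0.188, 0.143]
ee_rot: [179.9, 0.0, 85.9]
force: [-0.1, -0.4, -5.2]
width: 0.205
gripper_force: 78.7
```

```bash
python3 - <<'E'
from h import *
look(.176); to([*(D-.012*ax+.0014*ay),.1416],85.9)
# tilt of front: top view handle-side face and strip roll
im,P=cloud('top'); L=np.stack([(P[...,:2]-D)@ax,(P[...,:2]-D)@ay,P[...,2]],-1)
m=(abs(L[...,2]-.176)<.01)&(abs(L[...,0]+.04)<.012)&(abs(L[...,1])<.145);Q=L[m]; print('roll slope deg',np.degrees(np.polyfit(Q[:,1],Q[:,2],1)[0]))
im,P=cloud('wrist'); L=np.stack([(P[...,:2]-D)@ax,(P[...,:2]-D)@ay,P[...,2]],-1)
m=(abs(L[...,2]-.176)<.006)&(abs(L[...,0]+.04)<.008)&(abs(L[...,1])<.145)&(L[...,1]>.03);Q=L[m]; print('wrist strip',np.percentile(Q,[1,50,99],axis=0)*1000,'roll',np.degrees(np.polyfit(Q[:,1],Q[:,2],1)[0]),'pitch',np.degrees(np.polyfit(Q[:,0],Q[:,2],1)[0]))
im=cv2.imread('pics/'+sorted(__import__('os').listdir('pics'))[0])
E
ls pics
```

```text
t 8.17 pos [ 0.5385 -0.188   0.143 ] rpy [1.7991e+02 2.0000e-02 8.5900e+01] F [-0.1  -0.42 -5.19] M [-0.04  0.02  0.01] w 17.5 gf 78.7
TCP in drawer frame mm [-39.6   0.3]
wrist front 20719 c [-44.5  43.4] size [ 49.6 152.6] ang 7.77 z [0.17   0.1768 0.1849]
rim pts 14738
wrist rim 14738 c [119.   -0.2] size [239.  251.7] ang 0.01 z [0.1221 0.1271 0.1308]
end wall n 6194 x [-0.08576394  5.23255535 11.68291859] slope 0.08518948822739936
y extents [-115.72811072  125.02887685]
top front 341 c [-39.7  -1.1] size [298.1  19.6] ang 89.96 z [0.1674 0.1756 0.1816]
scene front 758 c [-39.   -0.7] size [ 48.5 296.4] ang 5.76 z [0.1644 0.1754 0.1833]
linear [0.0027 0.0696 0.0028] rot [ 0.0011  0.0003 -0.0001]
roll slope deg -0.011895139993574057
wrist strip [[-47.88399926  31.10906802 174.8219642 ]
 [-40.11135846  77.18143613 176.30732513]
 [-32.22471926 118.61287754 177.78428734]] roll -0.013244214975680178 pitch 0.1812045463128159
scene0.png
scene_7.0.png
scene_8.2.png
t1.png
top0.png
top_7.0.png
top_8.2.png
w1.png
w2.png
wrist_7.0.png
wrist_8.2.png
```

Emit:
apply_moves --linear '[[0.003, 0.008, 0.0025], [0.003, 0.02, 0.0025], [0.003, 0.035, 0.0025], [0.003, 0.047, 0.0025], [0.003, 0.056, 0.0025], [0.003, 0.062, 0.0025], [0.003, 0.065, 0.0025], [0.003, 0.066, 0.0025], [0.003, 0.066, 0.0025], [0.003, 0.066, 0.0025], [0.003, 0.066, 0.0025]]' --rotation '[[0, 0, 0], [0, 0, 0], [0, 0, 0], [0, 0, 0], [0, 0, 0], [0, 0, 0], [0, 0, 0], [0, 0, 0], [0, 0, 0], [0, 0, 0], [0, 0, 0]]'

```text
clock: 9.33
eef_pos: [0.5641, -0.1886, 0.1409]
ee_rot: [-180.0, -0.0, 85.9]
force: [0.0, 1.2, -6.2]
width: 0.202
gripper_force: 78.8
```

```bash
python3 -c "
from h import *
look(.176)"
```

```text
t 9.33 pos [ 0.5641 -0.1886  0.1409] rpy [-179.99   -0.     85.89] F [ 0.01  1.24 -6.19] M [-0.04 -0.01  0.01] w 17.3 gf 78.8
TCP in drawer frame mm [-14.    1.5]
wrist front 20991 c [-18.9  44.6] size [ 49.4 152.8] ang 7.74 z [0.1701 0.1747 0.1857]
rim pts 15906
wrist rim 15906 c [131.1   0. ] size [263.  251.4] ang 0.13 z [0.1222 0.1272 0.1312]
end wall n 5407 x [ 0.13936805  5.76082975 11.77197987] slope 0.49752236695000834
y extents [-115.10248596  124.99050686]
top front 340 c [-13.7  -0. ] size [295.5  19.9] ang 90.0 z [0.1657 0.1739 0.181 ]
scene front 733 c [-10.9  -0.2] size [ 43.8 300.2] ang 3.86 z [0.1644 0.1741 0.1838]
```

Emit:
apply_moves --linear '[[0, 0.0007, 0], [0, 0.0014, 0], [0, 0.0021, 0], [0, 0.0028, 0], [0, 0.0035, 0], [0, 0.0042, 0], [0, 0.0049, 0], [0, 0.0056, 0], [0, 0.0056, 0]]' --rotation '[[0, 0, 0], [0, 0, 0], [0, 0, 0], [0, 0, 0], [0, 0, 0], [0, 0, 0], [0, 0, 0], [0, 0, 0], [0, 0, 0]]'

```text
clock: 10.23
eef_pos: [0.5666, -0.1887, 0.1409]
ee_rot: [180.0, -0.0, 85.9]
force: [-0.8, 0.0, -4.9]
width: 0.202
gripper_force: 78.8
```

Emit:
apply_moves --linear '[[0, 0, -0.002], [0, 0, -0.004], [0, 0.0006, -0.004], [0, 0.0012, -0.004], [0, 0.0018, -0.004], [0, 0.0024, -0.004], [0, 0.003, -0.004], [0, 0.0036, -0.004], [0, 0.0042, -0.004], [0, 0.0042, -0.004]]' --rotation '[[0, 0, 0], [0, 0, 0], [0, 0, 0], [0, 0, 0], [0, 0, 0], [0, 0, 0], [0, 0, 0], [0, 0, 0], [0, 0, 0], [0, 0, 0]]'

```text
clock: 11.07
eef_pos: [0.5683, -0.1888, 0.1425]
ee_rot: [180.0, -0.0, 85.9]
force: [0.5, -0.2, -5.3]
width: 0.201
gripper_force: 78.8
```

Emit:
apply_moves --linear '[[0, 0.0005, 0], [0, 0.001, 0], [0, 0.0015, 0], [0, 0.002, 0], [0, 0.0025, 0], [0, 0.0025, 0]]' --rotation '[[0, 0, 0], [0, 0, 0], [0, 0, 0], [0, 0, 0], [0, 0, 0], [0, 0, 0]]'

```text
clock: 11.57
eef_pos: [0.5691, -0.1889, 0.1425]
ee_rot: [-180.0, -0.0, 85.9]
force: [-2.4, 0.0, -4.0]
width: 0.194
gripper_force: 79.0
```

Contact is starting at about -2 N, with the TCP at -9 mm as predicted. I'll advance in small steps.

Emit:
apply_moves --linear '[[0, 0.0003, 0], [0, 0.0006, 0], [0, 0.0009, 0], [0, 0.0012, 0], [0, 0.0012, 0]]' --rotation '[[0, 0, 0], [0, 0, 0], [0, 0, 0], [0, 0, 0], [0, 0, 0]]'

```text
clock: 11.98
eef_pos: [0.5691, -0.1889, 0.1424]
ee_rot: [-179.9, -0.0, 85.9]
force: [-5.7, 1.0, -1.5]
width: 0.199
gripper_force: 79.4
```

Emit:
apply_moves --linear '[[0, 0.0003, 0], [0, 0.0006, 0], [0, 0.0009, 0], [0, 0.0012, 0], [0, 0.0012, 0]]' --rotation '[[0, 0, 0], [0, 0, 0], [0, 0, 0], [0, 0, 0], [0, 0, 0]]'

```text
clock: 12.4
eef_pos: [0.5692, -0.1889, 0.1424]
ee_rot: [-179.9, -0.0, 85.9]
force: [-8.4, 0.4, -0.3]
width: 0.202
gripper_force: 79.6
```

Emit:
apply_moves --linear '[[0, 0.0004, 0], [0, 0.0008, 0], [0, 0.0008, 0], [0, 0.0008, 0], [0, 0.0008, 0], [0, 0.0008, 0], [0, 0.0008, 0], [0, 0.0008, 0], [0, 0.0008, 0], [0, 0.0008, 0]]' --rotation '[[0, 0, 0], [0, 0, 0], [0, 0, 0], [0, 0, 0], [0, 0, 0], [0, 0, 0], [0, 0, 0], [0, 0, 0], [0, 0, 0], [0, 0, 0]]'

```text
clock: 13.23
eef_pos: [0.5692, -0.1889, 0.1423]
ee_rot: [-179.9, -0.0, 85.9]
force: [-10.9, 1.9, 0.7]
width: 0.194
gripper_force: 79.8
```

```bash
python3 -c "
from h import *
look(.176); st()"; ls pics | grep 13
```

```text
t 13.23 pos [ 0.5692 -0.1889  0.1423] rpy [-179.86   -0.     85.88] F [-10.86   1.9    0.67] M [0.29 2.28 0.01] w 16.6 gf 79.8
TCP in drawer frame mm [-8.9  1.5]
wrist front 20827 c [-13.7  44.5] size [ 49.4 153. ] ang 7.62 z [0.1699 0.1761 0.1855]
rim pts 13725
wrist rim 13725 c [1.36e+02 1.00e-01] size [263.2 251.6] ang 0.02 z [0.1222 0.1272 0.1317]
end wall n 3234 x [ 4.77433296  8.21639125 11.90989919] slope 0.39537934241523937
y extents [-117.6968246  125.033798 ]
top front 344 c [-8.8  0.3] size [295.4  19.8] ang 89.92 z [0.1669 0.175  0.1814]
scene front 765 c [-5.1  0.5] size [ 42.1 298.3] ang 3.64 z [0.1644 0.175  0.1827]
t 13.38 pos [ 0.5692 -0.1889  0.1423] rpy [-179.86   -0.     85.89] F [-11.09   1.81  -0.61] M [0.31 2.29 0.06] w 17.0 gf 79.8
scene_13.2.png
top_13.2.png
wrist_13.2.png
```

Emit:
apply_moves --linear '[[0, 0, 0], [0, 0, 0], [0, 0, 0], [0, 0, 0], [0, 0, 0], [0, 0, 0], [0, 0, 0], [0, 0, 0], [0, 0, 0], [0, 0, 0], [0, 0, 0], [0, 0, 0], [0, 0, 0], [0, 0, 0], [0, 0, 0], [0, 0, 0], [0, 0, 0], [0, 0, 0], [0, 0, 0], [0, 0, 0]]' --rotation '[[0, 0, 0], [0, 0, 0], [0, 0, 0], [0, 0, 0], [0, 0, 0], [0, 0, 0], [0, 0, 0], [0, 0, 0], [0, 0, 0], [0, 0, 0], [0, 0, 0], [0, 0, 0], [0, 0, 0], [0, 0, 0], [0, 0, 0], [0, 0, 0], [0, 0, 0], [0, 0, 0], [0, 0, 0], [0, 0, 0]]'

```text
clock: 15.05
eef_pos: [0.5692, -0.1889, 0.1423]
ee_rot: [-179.9, -0.0, 85.9]
force: [-9.3, 1.4, 0.9]
width: 0.2
gripper_force: 79.8
```

Emit:
apply_moves --linear '[[0, 0, 0], [0, 0, 0], [0, 0, 0], [0, 0, 0], [0, 0, 0], [0, 0, 0], [0, 0, 0], [0, 0, 0], [0, 0, 0], [0, 0, 0], [0, 0, 0], [0, 0, 0], [0, 0, 0], [0, 0, 0], [0, 0, 0], [0, 0, 0], [0, 0, 0], [0, 0, 0], [0, 0, 0], [0, 0, 0]]' --rotation '[[0, 0, 0], [0, 0, 0], [0, 0, 0], [0, 0, 0], [0, 0, 0], [0, 0, 0], [0, 0, 0], [0, 0, 0], [0, 0, 0], [0, 0, 0], [0, 0, 0], [0, 0, 0], [0, 0, 0], [0, 0, 0], [0, 0, 0], [0, 0, 0], [0, 0, 0], [0, 0, 0], [0, 0, 0], [0, 0, 0]]'

```text
clock: 16.72
eef_pos: [0.5692, -0.1889, 0.1423]
ee_rot: [-179.9, -0.0, 85.9]
force: [-9.8, 1.2, 0.6]
width: 0.2
gripper_force: 79.8
```

Run:
```python
from h import *
st()
for n in('top','wrist'):
    im,P=cloud(n); L=np.stack([(P[...,:2]-D)@ax,(P[...,:2]-D)@ay,P[...,2]],-1)
    m=(L[...,0]>-.056)&(L[...,0]<-.034)&(abs(L[...,1])<.07)&(L[...,2]>.085)&(L[...,2]<.115); Q=L[m]
    print(n,len(Q)); 
    if len(Q)>5: print('handle',np.percentile(Q,[2,50,98],axis=0)*1000)
    m=(L[...,0]>-.030)&(L[...,0]<-.008)&(abs(L[...,1])<.14)&(L[...,2]>.04)&(L[...,2]<.165); Q=L[m]
    print('face',len(Q))
    if len(Q)>50: print('tilt deg',np.degrees(np.polyfit(Q[:,2],Q[:,0],1)[0]),np.median(Q[:,0]))
cv2.imwrite('pics/final.png',cv2.imread('pics/wrist_13.2.png'))
```

```text
t 16.72 pos [ 0.5692 -0.1889  0.1423] rpy [-179.86   -0.     85.88] F [-9.77  1.19  0.61] M [0.35 2.25 0.04] w 17.1 gf 79.8
top 49
handle [[-49.17751718  30.73304786  97.84430059]
 [-44.16469121  51.89393712 104.08774976]
 [-35.32180086  67.74133924 110.16583812]]
face 309
tilt deg 0.2904261407959358 -0.017907234972904397
wrist 2658
handle [[-48.13652426 -32.65229512 101.56579417]
 [-42.96282063  27.97000297 105.3393766 ]
 [-35.76930149  68.80271875 107.00256106]]
face 627
tilt deg 2.452804162931516 -0.02568552307254446
```

View pics/final.png

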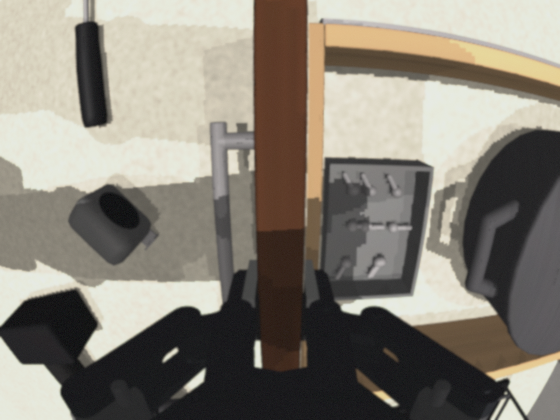

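The front lies flush on the end wall (edges meeting at about column 308). The handle sits where it should at x = -44 mm, z = 106 mm at its top, and the push is a steady 10 N or so.

```bash
python3 -c "
from h import *
print(bot.close_job()); st()"
```

```text
the job is handed in; nothing more can be done
None
the job is handed in; nothing more can be done
```

The drawer front is gripped and pressed flat against the box at about 10 N; by my measurements the holes line up within about 1 mm, the push had held for over four seconds, and the job is handed in (no verdict was returned).

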